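# Wedge the vial holder into the shaker's dovetail way and load the vial

## Robot

A 6-joint arm with a two-finger parallel gripper is mounted at the origin on a cart in front of the work surface, level with it; the furniture and walls round the work are solid. World frame = base frame: x ahead of the robot, y to its left, z up, the work surface at z = 0. Lengths are in m, angles in rad, forces in N, time in s.
With the tool pointing down it reaches from about 0.4 to 0.825 m from the base axis. Payload 7 kg.
Tool frame: the origin (TCP) lies midway between the tips of the shut fingers; the grasp point (between the pads) lies 19 mm behind it (env.grasp_offset is the distance from the TCP to the grasp point, in m); z points along the fingers, y is the line along which they close (so a half turn about z gives the same grasp; the last joint's range is limited). The gripper opens to 88 mm and grips with 3 to 60 N. Pads are 19 mm wide; open, the fingers measure 130 mm over their backs; the gripper's body (78 mm by 193 mm) begins 47 mm behind the grasp point.
Start: joints at [1.422, 0.359, 0.012, 0, -1.224, -0.288], TCP at [0.286, 0.612, 0.227] pointing down, gripper open.
Joint ranges: [-3.07, 3.07], [-1.43, 2.12], [-1.02, 1.25], [-3.03, 1.67], [-3.05, -0], [-3.03, 3.03]. Speed limits (rad/s): [2.39, 2.39, 3.01, 3.14, 3.14, 3.14].

## Interface

Orientations are given as a 3x3 rotation matrix whose columns are the frame's x, y, z axes.
In Python, from plant import env gives the robot as it stands.
- The arm moves only by the tool drive_tool, never from a script. Its argument "steps" is a list of rows, each a list of 2 entries, a list of its own where there are three numbers: the shift along the tool's x, y, z in cm, then the turn, a rotation vector about the tool's x, y, z in degrees. In form: [[[x, y, z], [wx, wy, wz]], ...]. A call has 1 to 20 rows; each row shifts and turns the commanded pose from where the row before left it, along the tool's axes as they then stand; what a row does not reach is not made up. A row lasts 1/8 s, in which the tool goes at most 62.5 mm and 10.7 degrees, less where a joint would pass 70% of its speed; a pose out of reach is approached as far as the arm can. A call with a gripper value outside its range is refused whole. "fingers" is the opening, from 0 (shut) to 1 (fully open), set as the call begins (left out, the last holds). The fingers move at their own pace and stop on an object; "squeeze" is the grip in N (left out, the last holds). Time passes only in rows, so rows that do not move let the fingers close. It gives the time, the measured TCP pose, the force, the opening and the grip force at its end, in the units of the state.
- env.get_obs(): the state, without advancing time (a new reading comes with each control period).
- env.get_image(name): name is "scene" or "side" or "wrist"; returns a dict with "img" (480x640x3 uint8, red, green, blue), "mtx" (3x3 intrinsics, pixels), "dist" ([k1, k2, p1, p2, k3] as OpenCV has them; the pictures are not rectified), "R" (3x3) and "t" (3): a world point X has camera coordinates R X + t. Camera axes: x right, y down, z forward; pixel columns grow to the right and rows downward; lengths in m; the calibration is good to about 2 mm. A picture is of the moment at which its call begins. There is no depth.
- env.hand_in(): hands the job in; it is judged then, once.
Trained networks look in the newest picture that a camera, given by its name, has taken for a name from the list of things; names that differ only in an ending like _2 or _b are one class to them, and where a whole thing is asked for, a point or a joint stands for the part that bears it (a point fixed in the world has none). Each returns a list of dicts, best first, with "p" (0 to 1); they miss things now and then, are a little off and sometimes report something else, mostly with a low value. They report only what shows in the picture. A call takes as long as a camera call. They do not tell look-alikes from the thing itself.
- env.look_for(target, camera): "rect" ([centre column, centre row, width, height] in pixels, round what is visible of it).
- env.mark_of(target, camera): "location" ([column, row] in pixels: a listed point, or the origin of a listed thing).
The state is a dict: "time_s": time; "q": joint angles; "qd": joint speeds; "joint_torque": joint torques, N m; "tcp_pos": TCP position; "tcp_rot": TCP orientation; "ft_force": force on the tool from outside, world axes, zero at the start; "moment": the same for the moment, N m; "grip_width": finger opening in m; "grasp_force": force on a finger pad.
Only numpy, scipy, OpenCV 4.12 (cv2) and the standard library are available. Lean on these libraries where they do the work, as an engineer would, in place of code of your own. Each camera call takes 0.05 s, during which the arm holds its last target. There are 200 camera calls.

## Task

Get the shaker ready to run: slide the empty vial holder by its dovetailed foot, narrow end first, into the tapered way on the shaker's platform, and push it along with a firm but measured push (about 15 N; more than 20 N could spring the gib strip) until it wedges tight and stays tight by itself when you let go. Only then take the single glass vial from the near rack, on the bench beside the shaker, and stand it in the holder's bore, right down on the bottom, and leave the other things on the bench where they are.

Things in the scene. Friction and masses are not known exactly. Their poses are not given: they have to be found in the camera images.
- shaker: Bench shaker, fixed: white housing 186 x 156 mm, control panel and knob on its near (-x) end (110 mm from the centre), bare aluminium platform 180 x 150 mm, its top 74 mm above the bench. Origin: centre of the underside; x: direction in which the holder slides in, y: left, z: up. The near half of the platform (x -90 to -7 mm) is a flat apron, the far half carries the dovetail way.
- way (a point): Centre of the way on the platform's surface, 38 mm ahead of the shaker's centre, axes as the shaker's. Two steel rails, x -45 (mouth) to +45 mm, 12 mm high, overhang the channel at 30 deg from vertical. Right rail straight, foot of its flank at y = -28 mm; left one is the gib. Channel floor 60.7 mm wide at the mouth, 56 at the centre, 51.3 at the far end; only the taper stops the holder.
- gib: Tapered steel gib strip, the way's left flank, 90 mm long, fixed; closes in by 6 deg towards the far end. Origin: foot of its flank, half-way along; nominally at y = +28 mm from point way, but set by its screws up to 0.8 mm in or out of that, so the spot where the holder wedges shifts by up to 8 mm along the way and must be felt. Axes as the shaker's.
- holder: Vial holder, loose, 0.4 to 0.65 kg, bare metal. Origin: centre of the foot's underside; x points to the foot's narrow end (goes in first), z up. Foot 70 mm long, 13.5 high, flanks 30 deg from vertical; lower edges: right straight at y = -28 mm, left +31.7 (rear), +28 (middle), +24.3 (front). Wedged, the origin is within 9 mm of point way along x, 1 mm in y. Friction keeps it wedged.
- holder_block (a point): Centre of the holder's upright block, 35 mm above the foot's underside, on the bore's axis. Block 32 mm (x) by 30 mm (y), from 13.5 to 53.5 mm above the underside, in the middle of the foot; grip it across the 32 mm, above the foot. At the start its narrow end points away from the robot. Once both flanks touch, a push of 15 N moves the holder only 1 to 3 mm farther.
- holder_bore (a point): Centre of the floor of the holder's bore: 21.5 mm above the underside of the foot. The bore is 19.5 mm wide and 32 mm deep; its mouth is the top of the block. Axes as the holder's.
- rack: Blue plastic vial rack near the shaker (not the one far back), fixed, 75 x 190 x 40 mm (x, y, z), origin at the centre of its underside; two rows of five holes; its floor is 4 mm up. It holds one vial, in the middle hole of the +x row (17.5 mm from the centre line).
- vial_mid (a point): Capped glass vial, loose, standing in the rack: 16.4 mm diameter, 68 mm tall, 22 g, the cap is the top 12 mm. This point is its centre, 34 mm above its foot; z towards the cap. 32 mm of it stand out above the rack. In the holder 36 mm of it stand out above the block.
- vial_foot (a point): Centre of the vial's underside.
- timer: Small white timer, 56 x 62 x 16 mm, lying at the near left; origin at the centre of its underside. Leave it.
- tweezers: Steel tweezers, 124 x 14 x 8 mm, lying near the front edge; origin at the centre of the underside. Leave them.
- beaker: Glass beaker, 61 mm wide and 81 mm tall, beyond the left side of the shaker; origin at the centre of its underside. Leave it.
- stopper: Red rubber stopper, 29 mm wide and 28 mm tall, beyond the right side of the shaker; origin at the centre of its underside. Leave it.
- weigh_dish: White weighing dish, 64 x 64 x 14 mm, right of the stopper; origin at the centre of its underside. Leave it.
Mind the look-alikes: they are no part of the job. What is shaped like the holder but purple is not meant.

How it is judged:
On the way:
1. the holder sits wedged in the way and is let go, the vial still in the rack (contact force between holder and gib above 8 N and x of holder in the frame of way between -0.014 and 0.016 m and y of holder in the frame of way between -0.004 and 0.004 m and z of holder in the frame of way below 0.003 m and angle between the x axis of holder and the x axis of shaker, either way round below 0.03 rad and angle between holder's own z axis and vertical below 0.04 rad and contact force between the fingers and holder below 0.2 N and distance of vial_foot from where it was at the start of the episode below 0.02 m), for 0.3 s.
At the end, for the whole second after the job is handed in: The holder sits level in the way (within 15 mm of its centre along it, 4 mm across, 1.7 degrees) and is wedged: it presses on the gib with over 8 N by itself. The vial stands in the bore, its foot within 4 mm of the bore's floor, upright within 8 degrees (contact force between holder and gib above 8 N and x of holder in the frame of way between -0.014 and 0.016 m and y of holder in the frame of way between -0.004 and 0.004 m and z of holder in the frame of way below 0.003 m and angle between the x axis of holder and the x axis of shaker, either way round below 0.03 rad and angle between holder's own z axis and vertical below 0.04 rad and linear speed of holder below 0.01 m/s and horizontal distance between vial_foot and holder_bore below 0.004 m and z of vial_foot in the frame of holder_bore below 0.004 m and angle between vial_mid's own z axis and vertical below 0.15 rad); the robot touches nothing.
It fails at once if the holder is forced, so that it presses on the gib with over 40 N (a push of well over 20 N) (contact force between holder and gib above 40 N).
It fails at once if one of the other things is moved by more than 25 mm or the beaker is tipped (distance of any of timer, tweezers, beaker, stopper, weigh_dish from where it was at the start of the episode above 0.025 m or angle between beaker's own z axis and vertical above 0.4 rad).
It also fails if it takes over 64 s, if anything falls off the work surface, if the arm or the gripper's body presses on something with over 40 N, if the wrist force passes 120 N, or if a joint passes its speed limit or range.

## Working session

There is one attempt and no reset: what is moved stays moved. The work goes in short steps, Python scripts to look and compute and a tool call to move; the robot and the scene stay as the last step left them, time stands still between calls to the robot, and variables do not carry over. Pictures are saved under pics/ and viewed, at most 11 in all, crops included, and the job is handed in when it is done.

Besides the shell and the picture viewer there is one more tool, called after "Request:" by a JSON object that holds its "op" and its "data". drive_tool: Moves the arm, as the interface text tells. Its arguments: {"type":"object","properties":{"steps":{"type":"array","items":{"type":"array"}},"fingers":{"type":"number"},"squeeze":{"type":"number"}},"required":["steps"]}

```bash
ls; mkdir -p pics
cat > h.py <<'E'
import numpy as np, cv2, json
from plant import env
def ray(im,px):
    u=cv2.undistortPoints(np.array([[px]],float),im["mtx"],im["dist"])[0,0]
    R=np.array(im["R"]);t=np.array(im["t"])
    return -R.T@t, R.T@np.array([u[0],u[1],1.])
def at_z(im,px,z):
    c,d=ray(im,px); return c+d*(z-c[2])/d[2]
def tri(obs):
    A=np.zeros((3,3));b=np.zeros(3)
    for im,px in obs:
        c,d=ray(im,px);d=d/np.linalg.norm(d);P=np.eye(3)-np.outer(d,d);A+=P;b+=P@c
    return np.linalg.solve(A,b)
def proj(im,X):
    r=cv2.Rodrigues(np.array(im["R"]))[0]
    return cv2.projectPoints(np.array([X],float),r,np.array(im["t"],float),im["mtx"],im["dist"])[0][0,0]
def save(im,name): cv2.imwrite("pics/"+name,im["img"][:,:,::-1])
E
python3 - <<'E'
from h import *
o=env.get_obs();print(o["tcp_pos"],o["tcp_rot"],o["grip_width"],o["time_s"])
ims={}
for c in("scene","side","wrist"):
    ims[c]=env.get_image(c);save(ims[c],c+"1.png")
    im=ims[c];print(c,-np.array(im["R"]).T@np.array(im["t"]))
for c in("scene","side"):
    for n in("shaker","way","gib","holder","holder_block","holder_bore","rack","vial_mid","vial_foot","beaker","timer","stopper"):
        print(c,n,[(round(r["p"],2),np.round(r["location"],1).tolist()) for r in env.mark_of(n,c)[:3]])
print(env.get_obs()["time_s"])
E
```

```text
pics
[0.28537508 0.61116014 0.22563476] [[ 9.06073398e-01 -4.23120185e-01 -5.54386757e-04]
 [-4.23120515e-01 -9.06072030e-01 -1.58314862e-03]
 [ 1.67547804e-04  1.66902126e-03 -9.99998593e-01]] 0.08757185811104452 0.0
scene [ 0.18143862 -0.50940196  0.68168907]
side [ 0.56443567 -0.94324803  0.77358271]
wrist [0.35116412 0.58114497 0.38417011]
scene shaker [(0.89, [304.5, 243.6]), (0.32, [359.1, 362.3])]
scene way [(0.67, [314.1, 209.4])]
scene gib [(0.94, [309.5, 204.9]), (0.23, [393.9, 270.5])]
scene holder [(0.92, [417.1, 420.2]), (0.56, [357.9, 370.8]), (0.42, [394.9, 271.9])]
scene holder_block [(0.77, [358.4, 358.6]), (0.75, [423.8, 411.4]), (0.16, [318.4, 207.6])]
scene holder_bore [(0.79, [425.3, 419.6])]
scene rack [(0.77, [233.5, 190.2])]
scene vial_mid [(0.63, [223.8, 179.4])]
scene vial_foot [(0.6, [225.9, 188.2])]
scene beaker [(0.81, [312.0, 192.0]), (0.17, [359.4, 370.6])]
scene timer [(0.64, [228.1, 244.7])]
scene stopper [(0.55, [391.3, 270.5])]
side shaker [(0.69, [321.6, 239.5]), (0.63, [299.8, 183.1])]
side way [(0.81, [332.1, 220.9])]
side gib [(0.46, [328.2, 215.1])]
side holder [(0.97, [284.9, 367.9]), (0.96, [274.1, 321.2]), (0.37, [264.3, 272.4])]
side holder_block [(0.74, [284.0, 354.0]), (0.57, [355.6, 213.5]), (0.55, [276.0, 308.5])]
side holder_bore [(0.85, [283.6, 360.1]), (0.57, [274.7, 315.0])]
side rack [(0.64, [306.9, 193.8])]
side vial_mid [(0.6, [300.4, 180.8])]
side vial_foot [(0.62, [300.3, 192.1])]
side beaker [(0.52, [354.6, 213.5])]
side timer [(0.8, [270.6, 221.8])]
side stopper [(0.58, [298.5, 183.0])]
1.35
```

View pictures.

View pics/scene1.png

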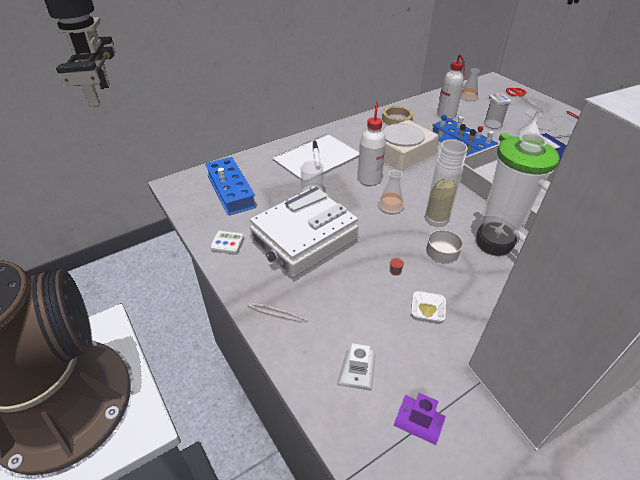

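View pics/side1.png

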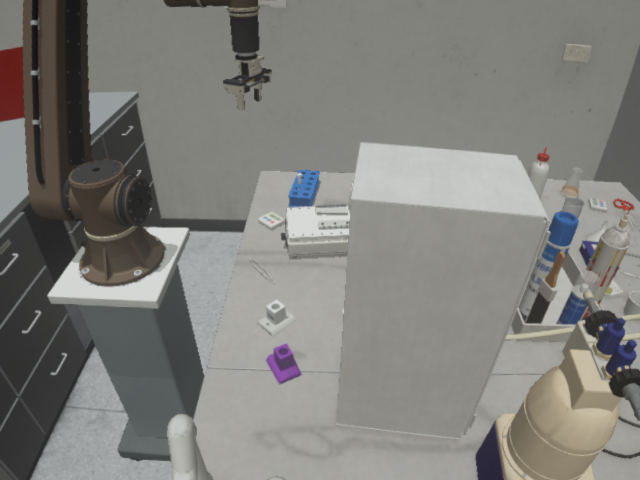

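Run:
```python
from h import *
import pickle
S=env.get_image("scene");D=env.get_image("side");pickle.dump((S,D),open("sd.pkl","wb"))
print(S["mtx"][0],S["dist"],D["mtx"][0,0])
T=lambda a,b:np.round(tri([(S,a),(D,b)]),4)
print("shaker",T((304.5,243.6),(321.6,239.5)),"way",T((314.1,209.4),(332.1,220.9)),at_z(S,(314.1,209.4),.074),at_z(D,(332.1,220.9),.074))
print("gib",at_z(S,(309.5,204.9),.074),at_z(D,(328.2,215.1),.074))
print("holder",at_z(S,(357.9,370.8),0),at_z(D,(274.1,321.2),0),"block",T((358.4,358.6),(276,308.5)))
print("rack",at_z(S,(233.5,190.2),0),at_z(D,(306.9,193.8),0),"vial",T((223.8,179.4),(300.4,180.8)),"foot",T((225.9,188.2),(300.3,192.1)))
# platform corners by eye, top z .074
for p in((251,220),(293,265),(357,219),(312,187)): print(np.round(at_z(S,p,.074),4))
s=cv2.resize(S["img"][160:400,180:480],None,fx=2.5,fy=2.5,interpolation=cv2.INTER_CUBIC)
cv2.imwrite("pics/crop1.png",s[:,:,::-1])
```

```text
[434.77480308   0.         317.96339305] [-0.05619824  0.          0.          0.          0.        ] 447.8695342005013
shaker [ 0.5549  0.1155 -0.0098] way [0.5873 0.1251 0.0598] [0.58236156 0.11698535 0.074     ] [0.58498956 0.09586326 0.074     ]
gib [0.58235508 0.13588294 0.074     ] [0.5738837  0.12494624 0.074     ]
holder [ 0.45482769 -0.22057503  0.        ] [ 0.45170802 -0.21941299  0.        ] block [ 0.4563 -0.2164  0.0367]
rack [0.4980769  0.37482965 0.        ] [0.50187091 0.36642272 0.        ] vial [0.479  0.3793 0.0409] foot [0.4804 0.3827 0.0022]
[0.4496 0.161  0.074 ]
[ 0.457  -0.0023  0.074 ]
[0.642  0.0393 0.074 ]
[0.6231 0.1892 0.074 ]
```

View pics/crop1.png

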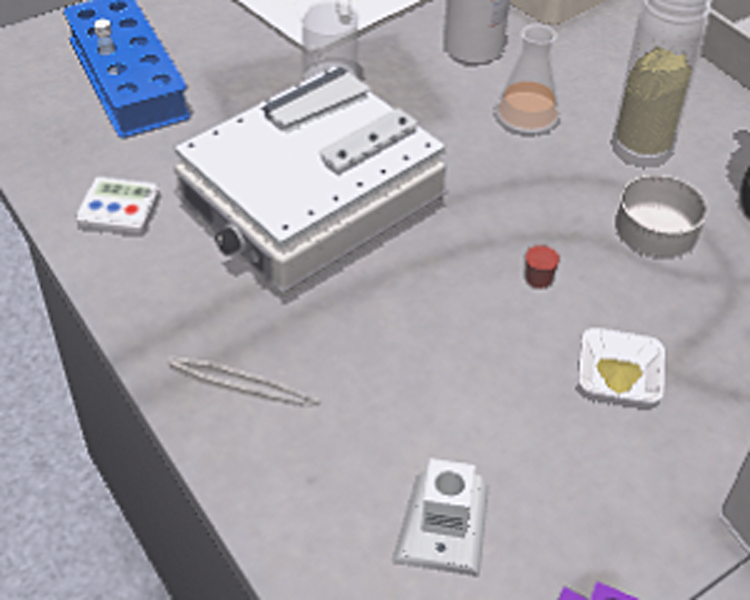

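```bash
cat >> h.py <<'E'
def plan(pos,yaw_deg,step=.045,p0=None,R0=None):
    """rows to tool-down pose; yaw of tool x"""
    from scipy.spatial.transform import Rotation as Ro
    o=env.get_obs();p=np.array(o["tcp_pos"] if p0 is None else p0);R=np.array(o["tcp_rot"] if R0 is None else R0)
    a=np.radians(yaw_deg);x=np.array([np.cos(a),np.sin(a),0]);z=np.array([0,0,-1.]);Rt=np.c_[x,np.cross(z,x),z]
    d=np.array(pos)-p;w=Ro.from_matrix(R.T@Rt).as_rotvec()
    n=max(1,int(np.ceil(max(np.linalg.norm(d)/step,np.degrees(np.linalg.norm(w))/9))))
    rows=[]
    for i in range(n):
        rows.append([np.round(R.T@d/n*100,2).tolist(),np.round(np.degrees(w)/n,2).tolist()])
        R=R@Ro.from_rotvec(w/n).as_matrix()
    print(n,json.dumps(rows));return rows
E
python3 - <<'E'
from h import *
import pickle
from scipy.optimize import least_squares
S,D=pickle.load(open("sd.pkl","rb"))
px=np.array([(250.4,220),(294,256),(358,219.2),(316,186.8)])
L=np.array([(-.09,.075),(-.09,-.075),(.09,-.075),(.09,.075)])
def f(v):
    c,s=np.cos(v[2]),np.sin(v[2])
    return np.concatenate([proj(S,[v[0]+c*a-s*b,v[1]+s*a+c*b,.074])-p for (a,b),p in zip(L,px)])
r=least_squares(f,[.55,.1,.2]);print(r.x,np.round(r.fun,1))
plan((.52,.18,.26),-80)
E
```

```text
[0.54881999 0.10080861 0.12048546] [ 0.2 -1.  -0.7  1.1  1.5 -0.5 -1.1  0. ]
11 [[[3.59, 2.65, -0.3], [0.0, -0.0, 5.0]], [[3.81, 2.33, -0.3], [0.0, -0.0, 5.0]], [[4.0, 1.99, -0.3], [0.0, -0.0, 5.0]], [[4.16, 1.63, -0.3], [0.0, -0.0, 5.0]], [[4.28, 1.27, -0.3], [0.0, -0.0, 5.0]], [[4.38, 0.89, -0.3], [0.0, -0.0, 5.0]], [[4.44, 0.5, -0.3], [0.0, -0.0, 5.0]], [[4.46, 0.12, -0.3], [0.0, -0.0, 5.0]], [[4.46, -0.27, -0.3], [0.0, -0.0, 5.0]], [[4.42, -0.66, -0.3], [0.0, -0.0, 5.0]], [[4.34, -1.04, -0.3], [0.0, -0.0, 5.0]]]
```

Request:
{"op": "drive_tool", "data": {"steps": [[[3.6, 2.6, -0.3], [0, 0, 5]], [[3.8, 2.3, -0.3], [0, 0, 5]], [[4.0, 2.0, -0.3], [0, 0, 5]], [[4.2, 1.6, -0.3], [0, 0, 5]], [[4.3, 1.3, -0.3], [0, 0, 5]], [[4.4, 0.9, -0.3], [0, 0, 5]], [[4.4, 0.5, -0.3], [0, 0, 5]], [[4.5, 0.1, -0.3], [0, 0, 5]], [[4.5, -0.3, -0.3], [0, 0, 5]], [[4.4, -0.7, -0.3], [0, 0, 5]], [[4.3, -1.0, -0.3], [0, 0, 5]], [[0, 0, 0], [0, 0, 0]], [[0, 0, 0], [0, 0, 0]]], "fingers": 1}}

```text
time_s: 3.08
tcp_pos: [0.5211, 0.1802, 0.2596]
tcp_rot: [[0.173, -0.985, -0.0], [-0.985, -0.173, 0.0], [-0.0, -0.0, -1.0]]
ft_force: [0.2, 0.4, -0.5]
grip_width: 0.0874
grasp_force: 0.0
```

Run:
```python
from h import *
import pickle
W=env.get_image("wrist");save(W,"w2.png");pickle.dump(W,open("w2.pkl","wb"))
for n in("shaker","way","gib","vial_mid","vial_foot","rack"):
    print(n,[(round(r["p"],2),np.round(r["location"],1).tolist()) for r in env.mark_of(n,"wrist")[:3]])
plan((.455,-.15,.23),-80)
```

```text
shaker [(0.75, [304.6, 134.6]), (0.38, [313.5, 346.7])]
way [(0.64, [258.0, 130.9]), (0.34, [314.4, 350.3])]
gib [(0.8, [258.4, 158.7]), (0.67, [256.0, 131.2])]
vial_mid [(0.47, [325.7, 371.0])]
vial_foot [(0.43, [259.4, 160.2])]
rack [(0.78, [314.8, 349.1])]
8 [[[3.93, 1.53, 0.37], [0.0, 0.0, 0.01]], [[3.93, 1.53, 0.37], [0.0, 0.0, 0.01]], [[3.93, 1.53, 0.37], [0.0, 0.0, 0.01]], [[3.93, 1.53, 0.37], [0.0, 0.0, 0.01]], [[3.93, 1.53, 0.37], [0.0, 0.0, 0.01]], [[3.93, 1.53, 0.37], [0.0, 0.0, 0.01]], [[3.93, 1.53, 0.37], [0.0, 0.0, 0.01]], [[3.93, 1.53, 0.37], [0.0, 0.0, 0.01]]]
```

View pics/w2.png

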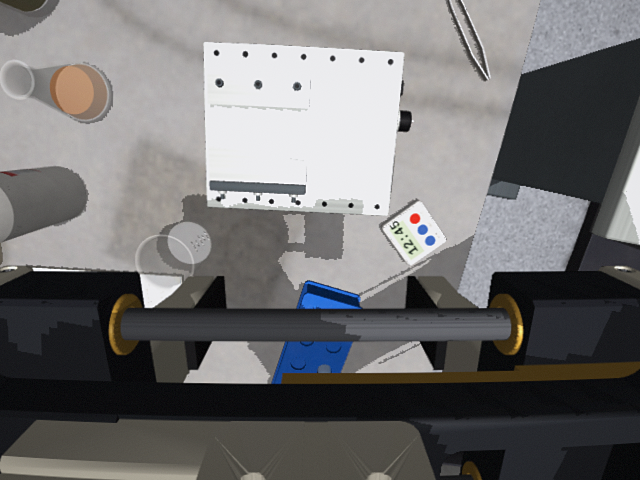

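Request:
{"op": "drive_tool", "data": {"steps": [[[3.9, 1.5, 0.4], [0, 0, 0]], [[3.9, 1.5, 0.4], [0, 0, 0]], [[3.9, 1.5, 0.4], [0, 0, 0]], [[3.9, 1.5, 0.4], [0, 0, 0]], [[3.9, 1.5, 0.4], [0, 0, 0]], [[3.9, 1.5, 0.4], [0, 0, 0]], [[3.9, 1.5, 0.4], [0, 0, 0]], [[3.9, 1.5, 0.4], [0, 0, 0]], [[0, 0, 0], [0, 0, 0]], [[0, 0, 0], [0, 0, 0]]]}}

```text
time_s: 4.68
tcp_pos: [0.4571, -0.1476, 0.2277]
tcp_rot: [[0.173, -0.985, 0.0], [-0.985, -0.173, 0.0], [-0.0, -0.0, -1.0]]
ft_force: [-0.6, 0.1, 0.5]
grip_width: 0.0876
grasp_force: 0.0
```

```bash
cat > fit.py <<'E'
from h import *
import pickle
from scipy.optimize import least_squares
W=pickle.load(open("w2.pkl","rb"))
def fitpose(im,L,px,x0):
    def f(v):
        c,s=np.cos(v[2]),np.sin(v[2])
        return np.concatenate([proj(im,[v[0]+c*a-s*b,v[1]+s*a+c*b,z])-p for (a,b,z),p in zip(L,px)])
    r=least_squares(f,x0);return r.x,np.round(r.fun,1)
E
python3 - <<'E'
from fit import *
L=[(-.09,.075,.074),(-.09,-.075,.074),(.09,-.075,.074),(.09,.075,.074)]
print(fitpose(W,L,[(388.5,214.5),(404,52),(204.5,42.5),(206,207.5)],[.55,.1,.12]))
c=W["img"][25:235,190:420];c=cv2.resize(c,None,fx=3,fy=2.85,interpolation=cv2.INTER_CUBIC)
cv2.imwrite("pics/w2c.png",c[:,:,::-1]) 
I=env.get_image("wrist");save(I,"w3.png");pickle.dump(I,open("w3.pkl","wb"))
for n in("holder","holder_block","holder_bore"):
    for r in env.mark_of(n,"wrist")[:3]:
        z={"holder":0,"holder_block":.035,"holder_bore":.0215}[n]
        print(n,round(r["p"],2),np.round(r["location"],1),np.round(at_z(I,r["location"],z),4))
E
```

```text
(array([0.54869742, 0.10512008, 0.12650655]), array([-0.1,  1.3,  0.6, -0.2, -1.5, -0.7,  1.1, -0.1]))
holder 0.98 [327.2 140.9] [ 0.4577 -0.22    0.    ]
holder 0.65 [322.5   2.7] [ 0.4859 -0.3486  0.    ]
holder_block 0.61 [327.5 143.1] [ 0.4581 -0.2179  0.035 ]
holder_bore 0.58 [328.7 142. ] [ 0.4567 -0.2191  0.0215]
```

View pics/w3.png

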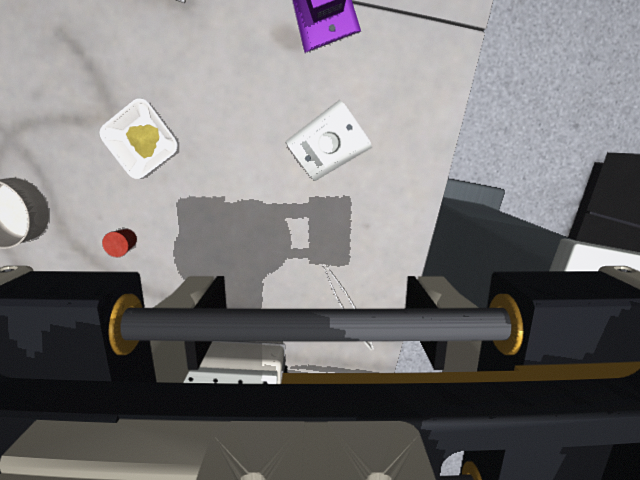

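View pics/w2c.png

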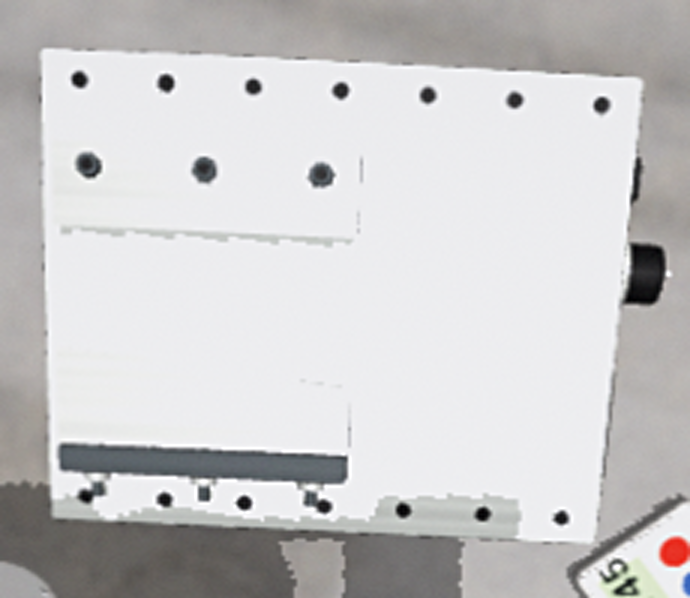

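Run:
```python
from fit import *
I=pickle.load(open("w3.pkl","rb"))
L=[(.035,.0243,0),(.035,-.028,0),(-.035,-.028,0),(-.035,.0317,0)]
print(fitpose(I,L,[(316,180),(287,144),(342,101),(371,144)],[.457,-.219,.6]))
g=cv2.GaussianBlur(I["img"],(3,3),0).min(2)[80:200,270:390]
for th in(195,205,215,225):
    cs,_=cv2.findContours((g>th).astype(np.uint8),cv2.RETR_EXTERNAL,cv2.CHAIN_APPROX_NONE)
    c=max(cs,key=cv2.contourArea);h=cv2.convexHull(c);print(th,cv2.contourArea(h),(cv2.approxPolyDP(h,5,True)[:,0]+[270,80]).tolist())
W=pickle.load(open("w2.pkl","rb"))
print("way",at_z(W,(258,130.9),.074),"gib",at_z(W,(258.4,158.7),.074))
g=W["img"].min(2)[20:240,190:420]
for th in(200,215,225):
    cs,_=cv2.findContours((g>th).astype(np.uint8),cv2.RETR_EXTERNAL,cv2.CHAIN_APPROX_NONE)
    c=max(cs,key=cv2.contourArea);h=cv2.convexHull(c);print(th,(cv2.approxPolyDP(h,5,True)[:,0]+[190,20]).tolist())
```

```text
(array([ 0.45550833, -0.21841064,  0.8346041 ]), array([ 0.9,  1.4, -0.5, -1.8, -2.5, -1.7,  2.3,  2.4]))
195 6590.0 [[378, 80], [387, 120], [377, 151], [310, 175], [287, 143], [319, 92], [338, 80]]
205 3281.0 [[343, 102], [370, 144], [312, 175], [288, 142]]
215 3164.0 [[341, 102], [370, 144], [310, 174], [288, 143]]
225 3002.5 [[342, 103], [369, 144], [308, 170], [289, 143]]
way [0.58837755 0.11015828 0.074     ] gib [0.58456583 0.13543381 0.074     ]
200 [[204, 42], [402, 52], [387, 215], [208, 200]]
215 [[204, 42], [403, 53], [387, 214], [225, 206], [208, 199]]
225 [[204, 43], [401, 52], [387, 214], [225, 206], [208, 199]]
```

Run:
```python
from h import *
plan((.405,-.172,.15),-42)
```

```text
5 [[[0.31, 1.12, 1.55], [-0.0, -0.0, -7.59]], [[0.16, 1.15, 1.55], [-0.0, -0.0, -7.59]], [[0.01, 1.16, 1.55], [-0.0, -0.0, -7.59]], [[-0.15, 1.15, 1.55], [-0.0, -0.0, -7.59]], [[-0.3, 1.12, 1.55], [-0.0, -0.0, -7.59]]]
```

Request:
{"op": "drive_tool", "data": {"steps": [[[0.3, 1.1, 1.6], [0, 0, -7.6]], [[0.2, 1.2, 1.6], [0, 0, -7.6]], [[0, 1.2, 1.6], [0, 0, -7.6]], [[-0.2, 1.1, 1.6], [0, 0, -7.6]], [[-0.3, 1.1, 1.4], [0, 0, -7.6]], [[0, 0, 0], [0, 0, 0]], [[0, 0, 0], [0, 0, 0]]]}}

```text
time_s: 5.75
tcp_pos: [0.4053, -0.172, 0.1503]
tcp_rot: [[0.742, -0.671, 0.001], [-0.671, -0.742, -0.0], [0.001, -0.001, -1.0]]
ft_force: [-0.1, -0.4, 0.7]
grip_width: 0.0877
grasp_force: 0.0
```

Run:
```python
from fit import *
I=env.get_image("wrist");save(I,"w4.png");pickle.dump(I,open("w4.pkl","wb"))
for n in("holder","holder_block","holder_bore"):
    for r in env.mark_of(n,"wrist")[:3]:
        z={"holder":0,"holder_block":.035,"holder_bore":.0215}[n]
        print(n,round(r["p"],2),np.round(r["location"],1),np.round(at_z(I,r["location"],z),4))
```

```text
holder 0.71 [414.    3.3] [ 0.4856 -0.3479  0.    ]
holder 0.62 [315.9 141.9] [ 0.4582 -0.2197  0.    ]
holder_block 0.8 [312.5 143.7] [ 0.459 -0.217  0.035]
holder_bore 0.94 [315.9 143.9] [ 0.4571 -0.2187  0.0215]
holder_bore 0.24 [24.7 77.1] [ 0.6497 -0.0858  0.0215]
```

View pics/w4.png

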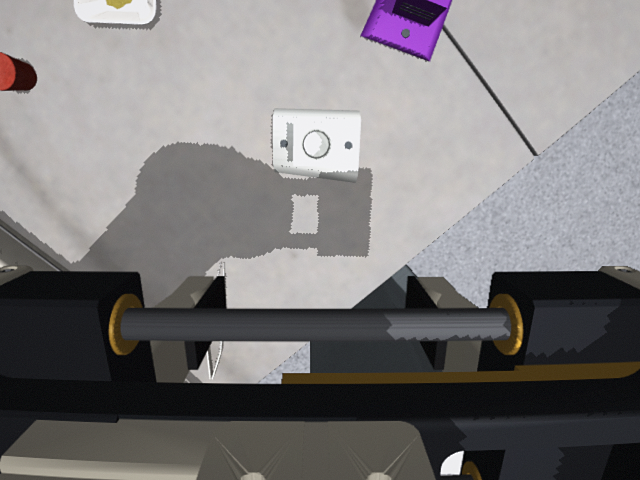

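Run:
```python
from fit import *
I=pickle.load(open("w4.pkl","rb"))
P=[(272,173.5),(273,110),(362,111),(358,181)]
L=[(.035,.0243,0),(.035,-.028,0),(-.035,-.028,0),(-.035,.0317,0)]
print(fitpose(I,L,P,[.457,-.219,.8]))
a,b=at_z(I,P[1],0),at_z(I,P[2],0);print(np.degrees(np.arctan2(*(a-b)[1::-1])),np.linalg.norm(a-b))
Q=[at_z(I,p,0) for p in P];print(np.linalg.norm(Q[0]-Q[1]),np.linalg.norm(Q[2]-Q[3]))
print("bore top",at_z(I,(316,144.5),.0535))
plan((.4575,-.2185,.10),-42)
```

```text
(array([ 0.4563664 , -0.2185213 ,  0.82440628]), array([ 3.5, -0.5,  1.5, -0.6, -3. , -0.6, -1.8,  1.5]))
47.26135932325712 0.07376652634608977
0.052259460410251375 0.05789625421416897
bore top [ 0.4569705  -0.21862574  0.0535    ]
2 [[[3.5, -0.04, 2.5], [-0.02, -0.02, -0.03]], [[3.5, -0.04, 2.5], [-0.02, -0.02, -0.03]]]
```

Request:
{"op": "drive_tool", "data": {"steps": [[[3.5, 0, 2.0], [0, 0, 0]], [[3.5, 0, 2.0], [0, 0, 0]], [[0, 0, 2.5], [0, 0, 0]], [[0, 0, 2.5], [0, 0, 0]], [[0, 0, 2.0], [0, 0, 0]], [[0, 0, 1.6], [0, 0, 0]], [[0, 0, 0.5], [0, 0, 0]], [[0, 0, 0], [0, 0, 0]]]}}

```text
time_s: 6.95
tcp_pos: [0.4565, -0.2192, 0.0186]
tcp_rot: [[0.743, -0.67, -0.0], [-0.67, -0.743, -0.0], [-0.0, 0.0, -1.0]]
ft_force: [-0.1, -0.6, 0.6]
grip_width: 0.0876
grasp_force: 0.0
```

Request:
{"op": "drive_tool", "data": {"steps": [[[0, 0, 0], [0, 0, 0]], [[0, 0, 0], [0, 0, 0]], [[0, 0, 0], [0, 0, 0]], [[0, 0, 0], [0, 0, 0]], [[0, 0, 0], [0, 0, 0]], [[0, 0, 0], [0, 0, 0]]], "fingers": 0.2, "squeeze": 25}}

```text
time_s: 7.7
tcp_pos: [0.4563, -0.2192, 0.0185]
tcp_rot: [[0.743, -0.67, 0.0], [-0.67, -0.743, 0.0], [-0.0, -0.0, -1.0]]
ft_force: [1.6, 3.0, 1.5]
grip_width: 0.0332
grasp_force: 3.2
```

Request:
{"op": "drive_tool", "data": {"steps": [[[0, 0, 0], [0, 0, 0]], [[0, 0, 0], [0, 0, 0]], [[0, 0, 0], [0, 0, 0]], [[0, 0, -1], [0, 0, 0]], [[0, 0, -3], [0, 0, 0]], [[0, 0, -4], [0, 0, 0]], [[0, 0, -4], [0, 0, 0]], [[0, 0, -2], [0, 0, 0]], [[0, 0, 0], [0, 0, 0]]], "fingers": 0, "squeeze": 30}}

```text
time_s: 8.82
tcp_pos: [0.4566, -0.2192, 0.1599]
tcp_rot: [[0.743, -0.67, 0.003], [-0.67, -0.743, 0.0], [0.002, -0.002, -1.0]]
ft_force: [-0.4, 0.4, -5.4]
grip_width: 0.032
grasp_force: 29.8
```

Run:
```python
from h import *
y=.1245;c,s=np.cos(y),np.sin(y)
p=np.array([.5488,.103])+np.array([c,s])*-.05;print(p)
plan((p[0],p[1],.158),np.degrees(y)-90)
```

```text
[0.49918701 0.09679107]
8 [[[-2.25, -3.29, 0.03], [-0.02, -0.01, 5.1]], [[-2.53, -3.08, 0.02], [-0.02, -0.01, 5.1]], [[-2.8, -2.84, 0.02], [-0.02, -0.01, 5.1]], [[-3.04, -2.58, 0.02], [-0.02, -0.01, 5.1]], [[-3.26, -2.3, 0.02], [-0.02, -0.01, 5.1]], [[-3.45, -2.0, 0.02], [-0.02, -0.01, 5.1]], [[-3.61, -1.68, 0.02], [-0.02, -0.01, 5.1]], [[-3.75, -1.36, 0.02], [-0.02, -0.01, 5.1]]]
```

Gripped (32.0 mm, ~0.55 kg). Carry it over the apron.

Request:
{"op": "drive_tool", "data": {"steps": [[[-2.2, -3.3, 0], [0, 0, 5.1]], [[-2.5, -3.1, 0], [0, 0, 5.1]], [[-2.8, -2.8, 0], [0, 0, 5.1]], [[-3.0, -2.6, 0], [0, 0, 5.1]], [[-3.3, -2.3, 0], [0, 0, 5.1]], [[-3.5, -2.0, 0], [0, 0, 5.1]], [[-3.6, -1.7, 0], [0, 0, 5.1]], [[-3.8, -1.4, 0.2], [0, 0, 5.1]], [[0, 0, 0], [0, 0, 0]], [[0, 0, 0], [0, 0, 0]], [[0, 0, 0], [0, 0, 0]]]}}

```text
time_s: 10.2
tcp_pos: [0.4991, 0.0965, 0.1559]
tcp_rot: [[0.124, -0.992, -0.001], [-0.992, -0.124, -0.001], [0.001, 0.001, -1.0]]
ft_force: [0.0, 0.1, -5.4]
grip_width: 0.0318
grasp_force: 30.0
```

Run:
```python
from fit import *
I=env.get_image("wrist");pickle.dump(I,open("w5.pkl","wb"))
S=env.get_image("scene");pickle.dump(S,open("s5.pkl","wb"))
a=I["img"][0:300,120:520];b=cv2.resize(S["img"][150:290,235:375],(400,400),interpolation=cv2.INTER_CUBIC)
a=cv2.resize(a,(400,300));out=np.zeros((400,800,3),np.uint8);out[:300,:400]=a;out[:,400:]=b
cv2.imwrite("pics/c5.png",out[:,:,::-1])
for n in("holder_block","holder_bore","holder"):
  for r in env.mark_of(n,"scene")[:2]: print(n,round(r["p"],2),r["location"])
```

```text
holder_block 0.92 [424.6, 411.1]
holder_block 0.71 [280.8, 191.2]
holder_bore 0.87 [423.2, 414.3]
holder_bore 0.53 [232.4, 187.6]
holder 0.87 [418.3, 418.3]
holder 0.7 [284.7, 205.4]
```

View pics/c5.png

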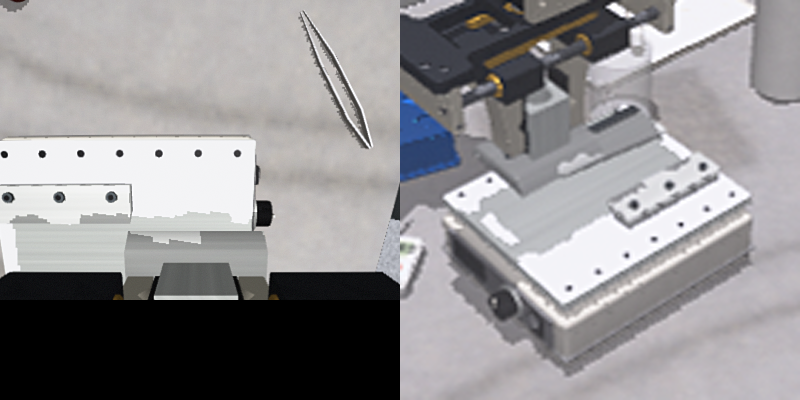

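Run:
```python
from fit import *
I=pickle.load(open("w5.pkl","rb"))
A=at_z(I,(376,141),.074);B=at_z(I,(122,137),.074);d=A-B;print("corner",A,"edge yaw",np.degrees(np.arctan2(-d[1],-d[0])),"rail corner",at_z(I,(251,185),.086))
F=at_z(I,(247,233),.1375);G=at_z(I,(387,233),.1375);d=F-G;print("foot",F,G,np.degrees(np.arctan2(d[1],d[0])),np.linalg.norm(d))
y=.1245;c,s=np.cos(y),np.sin(y);R=np.array([[c,-s],[s,c]]);t=np.array([.4991,.0965])
for n,X in(("A",A),("F",F),("G",G),("rail",at_z(I,(251,185),.086))): print(n,R.T@(X[:2]-t))
# edges
g=I["img"][:,:,1].astype(float)
for u in(140,200,260,320,360): 
    col=g[:,u]; gr=np.diff(col); print(u,[(int(i),int(gr[i])) for i in np.argsort(-abs(gr[110:270]))[:6]+110])
```

```text
corner [0.46872027 0.02048205 0.074     ] edge yaw 5.970218525800988 rail corner [0.54609138 0.05786963 0.086     ]
foot [0.53781629 0.07551242 0.1375    ] [0.46591309 0.06653137 0.1375    ] 7.119642216968395 0.07246192339190746
A [-0.03958439 -0.07165705]
F [ 0.03581041 -0.02563287]
G [-0.03665151 -0.02561557]
rail [ 0.04183059 -0.04416669]
140 [(183, -77), (185, 58), (137, 51), (215, -45), (136, 37), (135, -32)]
200 [(149, -172), (156, 140), (183, -69), (157, 67), (134, -66), (136, 61)]
260 [(234, -62), (136, 53), (134, -36), (216, -35), (135, 33), (230, -26)]
320 [(155, 97), (149, -91), (230, -89), (150, -83), (243, -69), (156, 68)]
360 [(230, -98), (150, -79), (155, 61), (136, 51), (151, -50), (154, 42)]
```

Run:
```python
from fit import *
I=pickle.load(open("w5.pkl","rb"))
y=.1245;c,s=np.cos(y),np.sin(y);R=np.array([[c,-s],[s,c]]);t=np.array([.4991,.0965])
for u,v,z in((140,136.5,.074),(360,136.5,.074),(260,231,.1375),(360,230.5,.1375)): print(u,R.T@(at_z(I,(u,v),z)[:2]-t))
```

```text
140 [ 0.11653041 -0.07521459]
360 [-0.02894152 -0.07447964]
260 [ 0.02902477 -0.02669625]
360 [-0.02259296 -0.02694869]
```

Request:
{"op": "drive_tool", "data": {"steps": [[[0, 0, 2], [0, 0, 0]], [[0, 0, 2], [0, 0, 0]], [[0, 0, 1.5], [0, 0, 0]], [[0, 0, 0.7], [0, 0, 0]], [[0, 0, 0], [0, 0, 0]], [[0, 0, 0], [0, 0, 0]]]}}

```text
time_s: 11.2
tcp_pos: [0.5002, 0.0977, 0.0952]
tcp_rot: [[0.125, -0.992, 0.001], [-0.992, -0.125, 0.0], [-0.0, -0.001, -1.0]]
ft_force: [0.3, -0.2, -6.4]
grip_width: 0.0317
grasp_force: 30.0
```

Request:
{"op": "drive_tool", "data": {"steps": [[[0, 0, 0.1], [0, 0, 0]], [[0, 0, 0], [0, 0, 0]]]}}

```text
time_s: 11.45
tcp_pos: [0.4998, 0.0975, 0.0938]
tcp_rot: [[0.125, -0.992, 0.0], [-0.992, -0.125, 0.0], [-0.0, -0.0, -1.0]]
ft_force: [0.2, -0.2, -6.2]
grip_width: 0.032
grasp_force: 30.0
```

Request:
{"op": "drive_tool", "data": {"steps": [[[0, 0, 0.1], [0, 0, 0]], [[0, 0, 0], [0, 0, 0]]]}}

```text
time_s: 11.7
tcp_pos: [0.5, 0.0976, 0.093]
tcp_rot: [[0.125, -0.992, 0.001], [-0.992, -0.125, 0.0], [-0.0, -0.001, -1.0]]
ft_force: [-0.4, 0.1, -1.0]
grip_width: 0.0319
grasp_force: 30.0
```

Request:
{"op": "drive_tool", "data": {"steps": [[[0, -0.6, 0], [0, 0, 0]], [[0, -0.8, 0], [0, 0, 0]], [[0, -0.8, 0], [0, 0, 0]], [[0, -0.8, 0], [0, 0, 0]], [[0, 0, 0], [0, 0, 0]]]}}

```text
time_s: 12.32
tcp_pos: [0.5314, 0.1017, 0.093]
tcp_rot: [[0.125, -0.992, 0.002], [-0.992, -0.125, 0.001], [-0.0, -0.002, -1.0]]
ft_force: [2.2, -0.4, 0.9]
grip_width: 0.0321
grasp_force: 30.0
```

Request:
{"op": "drive_tool", "data": {"steps": [[[0, -0.5, 0], [0, 0, 0]], [[0, -0.5, 0], [0, 0, 0]], [[0, -0.5, 0], [0, 0, 0]], [[0, -0.5, 0], [0, 0, 0]], [[0, 0, 0], [0, 0, 0]]]}}

```text
time_s: 12.95
tcp_pos: [0.5499, 0.1039, 0.0929]
tcp_rot: [[0.125, -0.992, 0.001], [-0.992, -0.125, 0.0], [-0.0, -0.001, -1.0]]
ft_force: [-2.4, 1.9, 4.3]
grip_width: 0.0317
grasp_force: 30.0
```

Request:
{"op": "drive_tool", "data": {"steps": [[[0, 0, 0], [0, 0, 0]], [[0, 0, 0], [0, 0, 0]], [[0, 0, 0], [0, 0, 0]]], "fingers": 0.42}}

```text
time_s: 13.32
tcp_pos: [0.5493, 0.1036, 0.0924]
tcp_rot: [[0.125, -0.992, -0.0], [-0.992, -0.125, -0.0], [0.0, 0.0, -1.0]]
ft_force: [-0.4, 0.3, -0.4]
grip_width: 0.0366
grasp_force: 0.0
```

Request:
{"op": "drive_tool", "data": {"steps": [[[0, -0.5, 0], [0, 0, 0]], [[0, -0.5, 0], [0, 0, 0]], [[0, -0.5, 0], [0, 0, 0]], [[0, -0.5, 0], [0, 0, 0]], [[0, -0.3, 0], [0, 0, 0]], [[0, 0, 0], [0, 0, 0]]]}}

```text
time_s: 14.08
tcp_pos: [0.5727, 0.1067, 0.0925]
tcp_rot: [[0.125, -0.992, 0.001], [-0.992, -0.125, 0.0], [-0.0, -0.001, -1.0]]
ft_force: [-0.3, -0.3, -0.5]
grip_width: 0.0364
grasp_force: 0.0
```

Request:
{"op": "drive_tool", "data": {"steps": [[[0, -0.2, 0], [0, 0, 0]], [[0, -0.2, 0], [0, 0, 0]], [[0, -0.2, 0], [0, 0, 0]]]}}

```text
time_s: 14.45
tcp_pos: [0.5781, 0.1073, 0.0925]
tcp_rot: [[0.125, -0.992, -0.0], [-0.992, -0.125, -0.0], [0.0, 0.0, -1.0]]
ft_force: [-1.4, -0.4, 0.1]
grip_width: 0.0366
grasp_force: 0.9
```

Request:
{"op": "drive_tool", "data": {"steps": [[[0, -0.1, 0], [0, 0, 0]], [[0, -0.1, 0], [0, 0, 0]]]}}

```text
time_s: 14.7
tcp_pos: [0.5801, 0.1075, 0.0925]
tcp_rot: [[0.125, -0.992, -0.0], [-0.992, -0.125, -0.0], [0.0, 0.0, -1.0]]
ft_force: [-1.4, 0.1, 0.5]
grip_width: 0.0366
grasp_force: 1.0
```

Request:
{"op": "drive_tool", "data": {"steps": [[[0, -0.1, 0], [0, 0, 0]], [[0, -0.1, 0], [0, 0, 0]]]}}

```text
time_s: 14.95
tcp_pos: [0.582, 0.1077, 0.0925]
tcp_rot: [[0.125, -0.992, -0.0], [-0.992, -0.125, -0.0], [0.0, 0.0, -1.0]]
ft_force: [-2.1, -0.5, 1.5]
grip_width: 0.0368
grasp_force: 1.3
```

Request:
{"op": "drive_tool", "data": {"steps": [[[0, -0.1, 0], [0, 0, 0]], [[0, -0.1, 0], [0, 0, 0]]]}}

```text
time_s: 15.2
tcp_pos: [0.583, 0.1076, 0.0923]
tcp_rot: [[0.124, -0.992, -0.002], [-0.992, -0.124, -0.001], [0.0, 0.002, -1.0]]
ft_force: [-7.8, -0.5, 4.8]
grip_width: 0.0368
grasp_force: 3.9
```

Request:
{"op": "drive_tool", "data": {"steps": [[[0, -0.1, 0], [0, 0, 0]], [[0, -0.05, 0], [0, 0, 0]]]}}

```text
time_s: 15.45
tcp_pos: [0.5831, 0.1075, 0.092]
tcp_rot: [[0.124, -0.992, -0.005], [-0.992, -0.124, -0.001], [0.001, 0.005, -1.0]]
ft_force: [-11.8, 0.5, 5.4]
grip_width: 0.0368
grasp_force: 5.8
```

Request:
{"op": "drive_tool", "data": {"steps": [[[0, -0.1, 0], [0, 0, 0]], [[0, 0, 0], [0, 0, 0]]]}}

```text
time_s: 15.7
tcp_pos: [0.5832, 0.1074, 0.0918]
tcp_rot: [[0.124, -0.992, -0.006], [-0.992, -0.124, -0.002], [0.001, 0.006, -1.0]]
ft_force: [-13.4, -0.2, 6.3]
grip_width: 0.0372
grasp_force: 6.6
```

Request:
{"op": "drive_tool", "data": {"steps": [[[0, -0.1, 0], [0, 0, 0]], [[0, 0, 0], [0, 0, 0]]]}}

```text
time_s: 15.95
tcp_pos: [0.5833, 0.1074, 0.0916]
tcp_rot: [[0.124, -0.992, -0.008], [-0.992, -0.124, -0.002], [0.001, 0.008, -1.0]]
ft_force: [-16.0, -0.5, 9.3]
grip_width: 0.0368
grasp_force: 8.1
```

Request:
{"op": "drive_tool", "data": {"steps": [[[0, 0, -0.1], [0, 0, 0]], [[0, 0, 0], [0, 0, 0]]]}}

```text
time_s: 16.2
tcp_pos: [0.5832, 0.1073, 0.0917]
tcp_rot: [[0.124, -0.992, -0.008], [-0.992, -0.124, -0.002], [0.001, 0.008, -1.0]]
ft_force: [-13.6, 0.3, 0.6]
grip_width: 0.0368
grasp_force: 6.5
```

Request:
{"op": "drive_tool", "data": {"steps": [[[0, -0.1, -0.02], [0, 0, 0]], [[0, 0, 0], [0, 0, 0]]]}}

```text
time_s: 16.45
tcp_pos: [0.5832, 0.1073, 0.0916]
tcp_rot: [[0.123, -0.992, -0.01], [-0.992, -0.123, -0.002], [0.001, 0.01, -1.0]]
ft_force: [-16.3, 1.5, 2.4]
grip_width: 0.0368
grasp_force: 8.1
```

Request:
{"op": "drive_tool", "data": {"steps": [[[0, 0, 0], [0, 0, 0]], [[0, 0, 0], [0, 0, 0]], [[0, 0, 0], [0, 0, 0]], [[0, 0, 0], [0, 0, 0]], [[0, 0, 0], [0, 0, 0]], [[0, 0, 0], [0, 0, 0]]], "fingers": 1}}

```text
time_s: 17.2
tcp_pos: [0.5887, 0.1087, 0.0939]
tcp_rot: [[0.125, -0.992, 0.0], [-0.992, -0.125, 0.0], [-0.0, -0.0, -1.0]]
ft_force: [0.6, -0.9, 0.5]
grip_width: 0.0862
grasp_force: 0.0
```

Request:
{"op": "drive_tool", "data": {"steps": [[[0, 0.4, -1], [0, 0, 0]], [[0, 0, -3], [0, 0, 0]], [[0, 0, -4], [0, 0, 0]], [[0, 0, -4], [0, 0, 0]], [[0, 0, -4], [0, 0, 0]], [[0, 0, 0], [0, 0, 0]], [[0, 0, 0], [0, 0, 0]]]}}

```text
time_s: 18.08
tcp_pos: [0.5841, 0.1081, 0.254]
tcp_rot: [[0.125, -0.992, 0.0], [-0.992, -0.125, 0.001], [-0.0, -0.0, -1.0]]
ft_force: [-1.1, 0.0, -0.0]
grip_width: 0.0874
grasp_force: 0.0
```

Run:
```python
from fit import *
o=env.get_obs();print(o["tcp_pos"],o["tcp_rot"])
S=env.get_image("scene");D=env.get_image("side")
for c,I in(("scene",S),("side",D)):
  for n in("vial_mid","vial_foot","rack"):
    for r in env.mark_of(n,c)[:2]:
      z={"vial_mid":.038,"vial_foot":.004,"rack":0}[n];print(c,n,round(r["p"],2),np.round(r["location"],1),np.round(at_z(I,r["location"],z),4))
# tool x toward rack: yaw 90; need view from -Y side
plan((.49,.26,.25),-82.87)
```

```text
[0.5840951  0.10806087 0.25402515] [[ 1.24795701e-01 -9.92182428e-01  2.49011453e-04]
 [-9.92182344e-01 -1.24795562e-01  5.12862540e-04]
 [-4.77777676e-04 -3.11067807e-04 -9.99999837e-01]]
scene vial_mid 0.73 [314.6 211.3] [0.6033 0.1476 0.038 ]
scene vial_mid 0.43 [223.5 178.9] [0.4796 0.3834 0.038 ]
scene vial_foot 0.62 [224.6 187.1] [0.4825 0.3949 0.004 ]
scene rack 0.65 [233.  187.8] [0.5015 0.3851 0.    ]
side vial_mid 0.46 [297.5 182.8] [0.4701 0.3731 0.038 ]
side vial_foot 0.68 [300.6 185. ] [0.4775 0.4187 0.004 ]
side rack 0.88 [304.5 195.2] [0.4942 0.3568 0.    ]
4 [[[-4.06, 1.87, 0.08], [0.01, -0.0, 0.01]], [[-4.06, 1.87, 0.08], [0.01, -0.0, 0.01]], [[-4.06, 1.87, 0.08], [0.01, -0.0, 0.01]], [[-4.06, 1.87, 0.08], [0.01, -0.0, 0.01]]]
```

Run:
```python
from h import *
plan((.47,.47,.21),-82.87)
```

```text
9 [[[-4.15, 0.76, 0.48], [0.01, -0.0, 0.0]], [[-4.15, 0.76, 0.48], [0.01, -0.0, 0.0]], [[-4.15, 0.76, 0.48], [0.01, -0.0, 0.0]], [[-4.15, 0.76, 0.48], [0.01, -0.0, 0.0]], [[-4.15, 0.76, 0.48], [0.01, -0.0, 0.0]], [[-4.15, 0.76, 0.48], [0.01, -0.0, 0.0]], [[-4.15, 0.76, 0.48], [0.01, -0.0, 0.0]], [[-4.15, 0.76, 0.48], [0.01, -0.0, 0.0]], [[-4.15, 0.76, 0.48], [0.01, -0.0, 0.0]]]
```

Request:
{"op": "drive_tool", "data": {"steps": [[[-4.2, 0.8, 0.2], [0, 0, 0]], [[-4.2, 0.8, 0.2], [0, 0, 0]], [[-4.2, 0.8, 0.2], [0, 0, 0]], [[-4.2, 0.8, 0.6], [0, 0, 0]], [[-4.2, 0.8, 0.6], [0, 0, 0]], [[-4.2, 0.8, 0.6], [0, 0, 0]], [[-4.2, 0.8, 0.6], [0, 0, 0]], [[-4.2, 0.8, 0.6], [0, 0, 0]], [[-3.8, 0.8, 0.6], [0, 0, 0]], [[0, 0, 0], [0, 0, 0]], [[0, 0, 0], [0, 0, 0]]]}}

```text
time_s: 19.85
tcp_pos: [0.4663, 0.47, 0.2114]
tcp_rot: [[0.125, -0.992, -0.0], [-0.992, -0.125, -0.001], [0.001, 0.0, -1.0]]
ft_force: [-0.1, -0.9, 0.4]
grip_width: 0.0875
grasp_force: 0.0
```

Run:
```python
from fit import *
I=env.get_image("wrist");save(I,"w6.png");pickle.dump((I,env.get_obs()),open("w6.pkl","wb"))
for n in("vial_mid","vial_foot","rack","holder_bore","holder_block","holder"):
    for r in env.mark_of(n,"wrist")[:3]:
        z={"vial_mid":.038,"vial_foot":.004,"rack":0,"holder":.074,"holder_bore":.0955,"holder_block":.109}[n];print(n,round(r["p"],2),np.round(r["location"],1),np.round(at_z(I,r["location"],z),4))
```

```text
vial_mid 0.86 [314.6 116.6] [0.479  0.3781 0.038 ]
vial_foot 0.55 [318.2 121.7] [0.4752 0.3803 0.004 ]
vial_foot 0.46 [305.9 114.7] [0.488  0.3753 0.004 ]
rack 0.86 [304.  113.3] [0.4902 0.3739 0.    ]
```

View pics/w6.png

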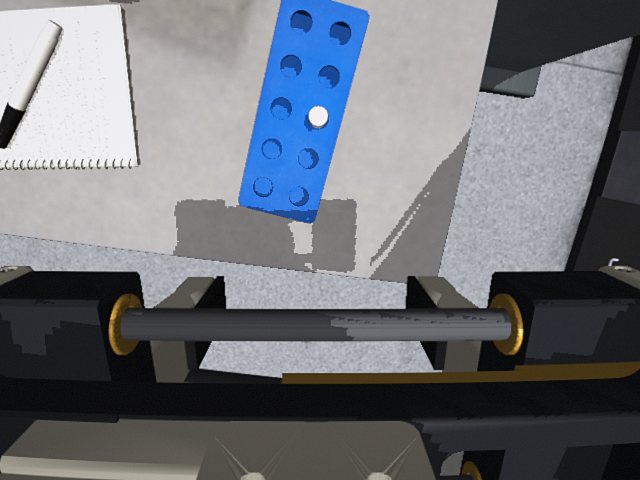

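Run:
```python
from fit import *
I,o=pickle.load(open("w6.pkl","rb"))
g=I["img"].min(2)[100:135,300:336]>190;ys,xs=np.nonzero(g);u=(xs.mean()+300,ys.mean()+100);print(u,g.sum())
P=at_z(I,u,.072);print(P, at_z(I,(318.5,117),.04))
for p in((329,76),(308,158)):print(at_z(I,p,.04))
R=np.array(o["tcp_rot"]);print(R.T@(np.array([P[0],P[1],.044])-o["tcp_pos"]))
```

```text
(np.float64(317.7206896551724), np.float64(115.6)) 290
[0.47631675 0.37918099 0.072     ] [0.47551835 0.37815645 0.04      ]
[0.47083882 0.34315575 0.04      ]
[0.48046151 0.41484815 0.04      ]
[0.09093472 0.00162491 0.1677802 ]
```

Request:
{"op": "drive_tool", "data": {"steps": [[[3.0, 0.1, 1.5], [0, 0, 0]], [[3.0, 0.1, 2.0], [0, 0, 0]], [[3.1, 0, 2.5], [0, 0, 0]], [[0, 0, 3.5], [0, 0, 0]], [[0, 0, 3.5], [0, 0, 0]], [[0, 0, 2.5], [0, 0, 0]], [[0, 0, 1.1], [0, 0, 0]], [[0, 0, 0], [0, 0, 0]], [[0, 0, 0], [0, 0, 0]]], "fingers": 0.6}}

```text
time_s: 21.32
tcp_pos: [0.4764, 0.3803, 0.0469]
tcp_rot: [[0.125, -0.992, 0.001], [-0.992, -0.125, 0.001], [-0.001, -0.001, -1.0]]
ft_force: [0.3, 0.7, 0.9]
grip_width: 0.0526
grasp_force: 0.0
```

Request:
{"op": "drive_tool", "data": {"steps": [[[0, 0, 0], [0, 0, 0]], [[0, 0, 0], [0, 0, 0]], [[0, 0, 0], [0, 0, 0]], [[0, 0, 0], [0, 0, 0]], [[0, 0, 0], [0, 0, 0]], [[0, 0, 0], [0, 0, 0]]], "fingers": 0, "squeeze": 8}}

```text
time_s: 22.08
tcp_pos: [0.4758, 0.3797, 0.0458]
tcp_rot: [[0.125, -0.992, 0.0], [-0.992, -0.125, 0.0], [-0.0, -0.0, -1.0]]
ft_force: [-0.6, -0.7, 2.8]
grip_width: 0.0162
grasp_force: 8.0
```

Request:
{"op": "drive_tool", "data": {"steps": [[[0, 0, -2], [0, 0, 0]], [[0, 0, -4], [0, 0, 0]], [[0, 0, -5], [0, 0, 0]], [[0, 0, -5], [0, 0, 0]], [[0, 0, -4], [0, 0, 0]], [[0, 0, 0], [0, 0, 0]], [[0, 0, 0], [0, 0, 0]]]}}

```text
time_s: 22.95
tcp_pos: [0.4753, 0.3794, 0.245]
tcp_rot: [[0.125, -0.992, -0.001], [-0.992, -0.125, -0.0], [0.0, 0.001, -1.0]]
ft_force: [-0.5, -0.4, -0.4]
grip_width: 0.0162
grasp_force: 8.0
```

Run:
```python
from h import *
plan((.57,.2,.26),-82.87)
```

```text
5 [[[3.8, -1.43, -0.3], [0.01, -0.0, 0.01]], [[3.8, -1.43, -0.3], [0.01, -0.0, 0.01]], [[3.8, -1.43, -0.3], [0.01, -0.0, 0.01]], [[3.8, -1.43, -0.3], [0.01, -0.0, 0.01]], [[3.79, -1.43, -0.3], [0.01, -0.0, 0.01]]]
```

Request:
{"op": "drive_tool", "data": {"steps": [[[3.8, -1.4, -0.3], [0, 0, 0]], [[3.8, -1.4, -0.3], [0, 0, 0]], [[3.8, -1.4, -0.3], [0, 0, 0]], [[3.8, -1.4, -0.3], [0, 0, 0]], [[3.8, -1.4, -0.3], [0, 0, 0]], [[0, 0, 0], [0, 0, 0]], [[0, 0, 0], [0, 0, 0]]]}}

```text
time_s: 23.82
tcp_pos: [0.5685, 0.1996, 0.2593]
tcp_rot: [[0.124, -0.992, -0.002], [-0.992, -0.124, -0.001], [0.001, 0.002, -1.0]]
ft_force: [0.2, 0.0, 0.3]
grip_width: 0.0161
grasp_force: 8.0
```

Run:
```python
from fit import *
I=env.get_image("wrist");pickle.dump((I,env.get_obs()),open("w7.pkl","wb"))
for n in("holder_bore","holder_block","holder","vial_mid"):
    for r in env.mark_of(n,"wrist")[:3]:
        z={"holder":.074,"holder_bore":.0955,"holder_block":.109,"vial_mid":.2}[n];print(n,round(r["p"],2),np.round(r["location"],1),np.round(at_z(I,r["location"],z),4))
print(proj(I,(.5808,.107,.1275)),proj(I,(.5808,.107,.0955)))
u,v=proj(I,(.5808,.107,.1275)).astype(int);print(u,v)
a=cv2.resize(I["img"],(400,300));b=cv2.resize(I["img"][max(v-50,0):v+50,u-50:u+50],(400,400),interpolation=cv2.INTER_CUBIC)
out=np.zeros((400,800,3),np.uint8);out[:300,:400]=a;out[:,400:]=b;cv2.imwrite("pics/c7.png",out[:,:,::-1])
```

```text
holder_bore 0.77 [314.1 115. ] [0.5813 0.107  0.0955]
holder_block 0.94 [311.8 115.6] [0.583  0.1086 0.109 ]
holder 0.72 [343.2 123.5] [0.5537 0.1097 0.074 ]
vial_mid 0.86 [315.7 286.8] [0.5659 0.2214 0.2   ]
[314.69860861 112.19208888] [314.67346552 115.07736913]
314 112
```

View pics/c7.png

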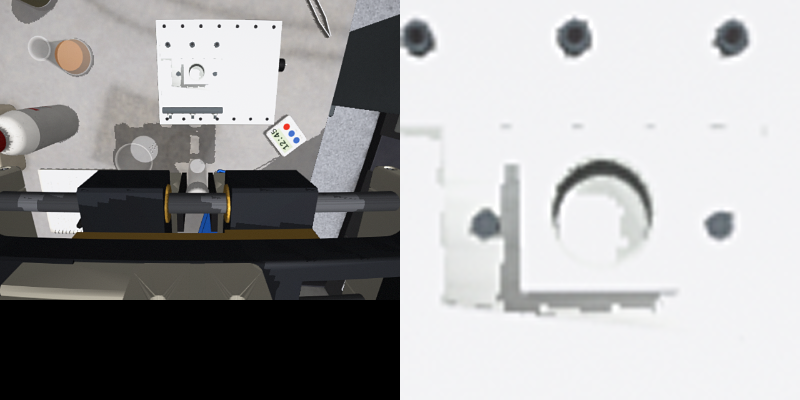

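Run:
```python
from fit import *
I,o=pickle.load(open("w7.pkl","rb"))
B=at_z(I,(314.6,113.9),.1275);print(B,at_z(I,(314.6,113),.1275))
plan((B[0]-.0005,B[1]+.0005,.20),-82.87)
```

```text
[0.58071868 0.10827364 0.1275    ] [0.58080176 0.10760721 0.1275    ]
3 [[[3.09, -0.0, 2.02], [0.01, -0.0, 0.04]], [[3.09, -0.0, 2.02], [0.01, -0.0, 0.04]], [[3.09, -0.0, 2.02], [0.01, -0.0, 0.04]]]
```

Request:
{"op": "drive_tool", "data": {"steps": [[[3.1, 0, 1], [0, 0, 0]], [[3.1, 0, 2], [0, 0, 0]], [[3.1, 0, 2], [0, 0, 0]], [[0, 0, 0], [0, 0, 0]], [[0, 0, 0], [0, 0, 0]], [[0, 0, 0], [0, 0, 0]]]}}

```text
time_s: 24.82
tcp_pos: [0.5809, 0.1086, 0.2115]
tcp_rot: [[0.126, -0.992, 0.001], [-0.992, -0.126, 0.001], [-0.0, -0.001, -1.0]]
ft_force: [-0.5, -0.0, -0.4]
grip_width: 0.0159
grasp_force: 8.0
```

Run:
```python
from h import *
o=env.get_obs();R=np.array(o["tcp_rot"]);print(o["tcp_pos"],R.T@(np.array([.5805,.1080,o["tcp_pos"][2]])-o["tcp_pos"]))
```

```text
[0.58092541 0.10863133 0.21148077] [ 5.72713064e-04  5.01552202e-04 -8.40552551e-07]
```

Request:
{"op": "drive_tool", "data": {"steps": [[[0.04, 0.04, 1.5], [0, 0, 0]], [[0, 0, 1.2], [0, 0, 0]], [[0, 0, 1.0], [0, 0, 0]], [[0, 0, 0.4], [0, 0, 0]], [[0, 0, 0.2], [0, 0, 0]], [[0, 0, 0.2], [0, 0, 0]], [[0, 0, 0], [0, 0, 0]]]}}

```text
time_s: 25.7
tcp_pos: [0.5804, 0.1074, 0.1657]
tcp_rot: [[0.125, -0.992, 0.0], [-0.992, -0.125, 0.0], [-0.0, -0.0, -1.0]]
ft_force: [1.4, 0.4, -0.3]
grip_width: 0.0161
grasp_force: 8.0
```

Request:
{"op": "drive_tool", "data": {"steps": [[[0, 0, 0.2], [0, 0, 0]], [[0, 0, 0.1], [0, 0, 0]], [[0, 0, 0], [0, 0, 0]]]}}

```text
time_s: 26.08
tcp_pos: [0.5803, 0.1072, 0.1626]
tcp_rot: [[0.125, -0.992, 0.0], [-0.992, -0.125, 0.0], [-0.0, -0.0, -1.0]]
ft_force: [1.5, 1.7, -1.1]
grip_width: 0.0159
grasp_force: 8.0
```

Request:
{"op": "drive_tool", "data": {"steps": [[[-0.06, -0.03, 0.4], [0, 0, 0]], [[0, 0, 0.5], [0, 0, 0]], [[0, 0, 0.5], [0, 0, 0]], [[0, 0, 0.4], [0, 0, 0]], [[0, 0, 0.3], [0, 0, 0]], [[0, 0, 0], [0, 0, 0]]]}}

```text
time_s: 26.82
tcp_pos: [0.5803, 0.1077, 0.1414]
tcp_rot: [[0.125, -0.992, -0.001], [-0.992, -0.125, -0.0], [0.0, 0.001, -1.0]]
ft_force: [-0.0, 0.3, -0.6]
grip_width: 0.0161
grasp_force: 8.0
```

Request:
{"op": "drive_tool", "data": {"steps": [[[0, 0, 0.15], [0, 0, 0]], [[0, 0, 0.1], [0, 0, 0]], [[0, 0, 0], [0, 0, 0]]]}}

```text
time_s: 27.2
tcp_pos: [0.5804, 0.1078, 0.1392]
tcp_rot: [[0.125, -0.992, -0.0], [-0.992, -0.125, -0.0], [-0.0, 0.0, -1.0]]
ft_force: [-0.4, -0.3, 0.2]
grip_width: 0.0161
grasp_force: 8.0
```

Request:
{"op": "drive_tool", "data": {"steps": [[[0, 0, 0.1], [0, 0, 0]], [[0, 0, 0], [0, 0, 0]]]}}

```text
time_s: 27.45
tcp_pos: [0.5804, 0.1078, 0.1382]
tcp_rot: [[0.125, -0.992, -0.0], [-0.992, -0.125, -0.0], [0.0, 0.0, -1.0]]
ft_force: [1.0, -0.2, -0.7]
grip_width: 0.016
grasp_force: 8.0
```

Request:
{"op": "drive_tool", "data": {"steps": [[[0, 0, 0.06], [0, 0, 0]], [[0, 0, 0], [0, 0, 0]]]}}

```text
time_s: 27.7
tcp_pos: [0.5804, 0.1078, 0.1376]
tcp_rot: [[0.125, -0.992, -0.0], [-0.992, -0.125, -0.0], [0.0, 0.0, -1.0]]
ft_force: [0.3, -0.3, 0.2]
grip_width: 0.0163
grasp_force: 8.0
```

Request:
{"op": "drive_tool", "data": {"steps": [[[0, 0, 0.08], [0, 0, 0]], [[0, 0, 0], [0, 0, 0]], [[0, 0, 0], [0, 0, 0]]]}}

```text
time_s: 28.08
tcp_pos: [0.5806, 0.1078, 0.1372]
tcp_rot: [[0.125, -0.992, 0.0], [-0.992, -0.125, 0.0], [-0.0, -0.0, -1.0]]
ft_force: [-0.3, 0.9, 3.4]
grip_width: 0.0162
grasp_force: 8.0
```

Bottom felt (+3.4 N). Release and retreat.

Request:
{"op": "drive_tool", "data": {"steps": [[[0, 0, 0], [0, 0, 0]], [[0, 0, 0], [0, 0, 0]], [[0, 0, 0], [0, 0, 0]], [[0, 0, 0], [0, 0, 0]], [[0, 0, -2], [0, 0, 0]], [[0, 0, -4], [0, 0, 0]], [[0, 0, -4], [0, 0, 0]], [[-4, 0, -2], [0, 0, 0]], [[-4, 0, 0], [0, 0, 0]], [[0, 0, 0], [0, 0, 0]], [[0, 0, 0], [0, 0, 0]]], "fingers": 0.6}}

```text
time_s: 29.45
tcp_pos: [0.5703, 0.1872, 0.2566]
tcp_rot: [[0.125, -0.992, -0.0], [-0.992, -0.125, -0.0], [0.0, 0.0, -1.0]]
ft_force: [0.0, 0.3, -0.5]
grip_width: 0.0529
grasp_force: 0.0
```

Run:
```python
from fit import *
I=env.get_image("wrist");S=env.get_image("scene")
for c,n in(("wrist","vial_mid"),("wrist","vial_foot"),("wrist","holder_bore"),("scene","vial_mid"),("scene","holder_bore")):
    for r in env.mark_of(n,c)[:2]: print(c,n,round(r["p"],2),np.round(r["location"],1),at_z(I if c=="wrist" else S,r["location"],.0955 if n!="vial_mid" else .1295))
u,v=proj(I,(.5808,.108,.1275)).astype(int);U,V=proj(S,(.5808,.108,.13)).astype(int)
f=lambda m,u,v:cv2.resize(m[max(v-55,0):v+55,u-55:u+55],(400,400),interpolation=cv2.INTER_CUBIC)
cv2.imwrite("pics/c8.png",np.hstack([f(I["img"],u,v),f(S["img"],U,V)])[:,:,::-1])
```

```text
wrist vial_mid 0.61 [315.7 126. ] [0.58079622 0.10503964 0.1295    ]
wrist vial_mid 0.47 [356.4 350.6] [0.5185643  0.29662335 0.1295    ]
wrist holder_bore 0.68 [316.3 131.6] [0.57979582 0.10831613 0.0955    ]
scene vial_mid 0.42 [317.9 192.6] [0.58251774 0.10205659 0.1295    ]
scene holder_bore 0.94 [422.2 418.4] [ 0.44653973 -0.36951549  0.0955    ]
scene holder_bore 0.79 [315.5 205.5] [0.57785617 0.10427355 0.0955    ]
```

View pics/c8.png

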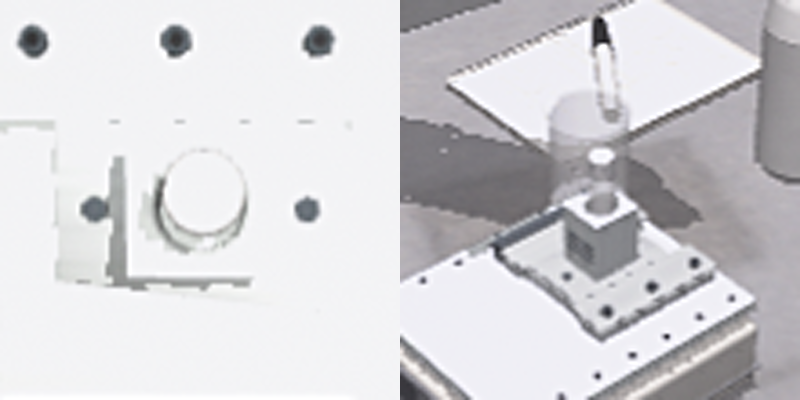

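```bash
python3 -c "
from plant import env
print(env.hand_in())"
```

```text
the job is handed in; nothing more can be done
None
```

The holder was pushed to about 16 N until it stopped moving, then let go before the vial was touched; the vial now stands upright in the bore, lowered until its foot met the bottom. The job was handed in at about 29.6 s, but no verdict came back, and the force on the gib could not be measured directly.

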